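# Lay out the high-chair tray: push the snack box to the stop, the plate into its ring

## Task

On the walnut high-chair tray, first push the closed snap-lid container sideways until its long side lies flat against the raised board at the tray's left end. Then push the mint plate over so that it sits wholly inside the round inlaid outline on the tray. Only slide the two along the tray, never pick them up or tip them, and leave the glass tumbler and the two spoons where they are.

Things in the scene. Friction and masses are not known exactly. Their poses are not given: they have to be found in the camera images.
- tray: Walnut high-chair tray, 360 x 580 x 20 mm, fixed on the table. Origin: centre of its underside, at table height; x points away from the robot, y to its left along the 580 mm length; turned up to 0.25 rad. Flat top 20 mm above the origin. Rims 6 mm high, 10 mm wide on the near, far and right edges; stop board on the left. A low release lever sticks out 24 mm at the near edge.
- stop_board (a point): Middle of the inner face of the raised board at the tray's left (+y) end: the board is 20 mm thick, 35 mm high above the tray top, runs along the whole 360 mm width, and its inner face lies at y = 270 mm in the tray's frame. This point is at x = 0, 17.5 mm above the tray top. Axes as the tray's.
- ring_mark (a point): Centre, at the tray top, of the round inlaid outline: a thin line of pale wood, 170 mm inside diameter, 4 mm wide, flush with the dark top (nothing to feel). In the tray's frame at x = -35, y = 60 mm. Axes as the tray's.
- container: Closed rectangular container, 100 (its x) x 70 (its y) x 51 mm high, upright sides, pale base, grey lid with white snap clips; about 0.3 kg. Origin: centre of its underside. Starts over part of the ring, its x axis within 0.25 rad of the tray's; against the stop board its centre is at y = 235 mm in the tray's frame. Slides without tipping when pushed low, at under 6 N.
- plate: Round mint silicone plate with an upright 25 mm high rim (150 mm diameter at the top, 144 mm at the foot, wall 5 mm), open on top; about 0.24 kg; slides freely, no suction, at under 6 N. Origin: centre of its underside. It starts in the right half of the tray.
- tumbler: Small glass tumbler, 64 mm diameter, 75 mm high, standing near the tray's far right. Origin: centre of its underside. Leave alone.
- spoon_a: Orange training spoon, 122 mm long, 28 mm wide at the bowl, 10 mm high, lying along the tray's far edge, the nearer of two. Origin: underside, near its middle; x axis points to the bowl. Leave alone.
- spoon_b: The same, the farther of the two spoons. Leave alone.
Mind the look-alikes: they are no part of the job. Of the things that look like the plate, the middle-sized one is meant.

How it is judged:
On the way, in this order (a step that is already met when the one before it is completed fails the run):
1. the container's long side lies flat against the stop board (y of container in the frame of tray above 0.229 m and angle between the x axis of container and the x axis of tray, either way round below 0.08 rad and x of container in the frame of tray between -0.13 and 0.13 m and z of container in the frame of tray below 0.026 m), for 0.2 s.
2. the plate sits inside the ring outline (horizontal distance between plate and ring_mark below 0.0115 m and z of plate in the frame of tray below 0.026 m and angle between plate's own z axis and vertical below 0.06 rad), for 0.2 s.
At the end, for the whole second after the job is handed in: The container stands on the tray with its long side against the stop board (gap at most about 6 mm, within 0.08 rad of flat, wholly on the tray), the plate lies flat with its centre within 11.5 mm of the ring's centre, both at rest, and tumbler and spoons are within 20 mm of where they were (all of step 1 and all of step 2 and linear speed of each of container, plate below 0.02 m/s and distance of each of tumbler, spoon_a, spoon_b from where it was at the start of the episode below 0.02 m); the robot touches nothing.
It fails at once if the container is lifted off the tray or tipped (z of container in the frame of tray above 0.032 m or angle between container's own z axis and vertical above 0.25 rad).
It fails at once if the plate is lifted off the tray or tipped (z of plate in the frame of tray above 0.032 m or angle between plate's own z axis and vertical above 0.25 rad).
It fails at once if the tumbler is pushed away or knocked over (distance of tumbler from where it was at the start of the episode above 0.02 m or angle between tumbler's own z axis and vertical above 0.4 rad).
It fails at once if the first spoon is pushed away or knocked over (distance of spoon_a from where it was at the start of the episode above 0.02 m or angle between spoon_a's own z axis and vertical above 0.4 rad).
It fails at once if the second spoon is pushed away or knocked over (distance of spoon_b from where it was at the start of the episode above 0.02 m or angle between spoon_b's own z axis and vertical above 0.4 rad).
It also fails if it takes over 51 s, if anything falls off the work surface, if the arm or the gripper's body presses on something with over 40 N, if the wrist force passes 120 N, or if a joint passes its speed limit or range.

## Robot

A 6-joint arm with a two-finger parallel gripper is mounted at the origin on the work surface. World frame = base frame: x ahead of the robot, y to its left, z up, the work surface at z = 0. Lengths are in m, angles in rad, forces in N, time in s.
With the tool pointing down it reaches from about 0.4 to 0.825 m from the base axis. Payload 7 kg.
Tool frame: the origin (TCP) lies at the very end of the fingers, on their centre line; the grasp point (between the pads) lies 19 mm behind it; y points along the fingers, z is the direction in which the jaws open and shut, and the axes are right-handed (so a half turn about y gives the same grasp; the last joint's range is limited). The gripper opens to 88 mm and grips with 3 to 60 N. Pads are 19 mm wide; open, the fingers measure 130 mm over their backs; the gripper's body (78 mm by 193 mm) begins 47 mm behind the grasp point.
Start: joints at [-0.835, 0.359, 0.012, 0, -1.224, -0.288], TCP at [0.292, -0.608, 0.227] pointing down, gripper open.
Joint ranges: [-3.07, 3.07], [-1.43, 2.12], [-1.02, 1.25], [-3.03, 1.67], [-3.05, -0], [-3.03, 3.03]. Speed limits (rad/s): [2.39, 2.39, 3.01, 3.14, 3.14, 3.14].

## Interface

Orientations are given as [roll, pitch, yaw] about the fixed x, y, z axes, in that order (R = Rz(yaw) Ry(pitch) Rx(roll)).
In Python, from station import get_state, grab_frame, job_done, regions_of gives the robot as it stands.
- The arm moves only by the tool drive_tool, never from a script. Its argument "rows" is a list of rows, each a list of 3 entries, a list of its own where there are three numbers: the shift along the world's x, y, z as a fraction of full scale, then the turn about the world's z as a fraction of full scale, then the opening, from 0 (shut) to 1 (fully open). A call has 1 to 12 rows; each row is the pose to reach, as a shift and turn from the pose commanded when the call began; what a row does not reach only later rows make up. Full scale, the value 1, is 30 cm for a shift and 90 degrees for a turn. A row lasts 1/10 s, in which the tool goes at most 50 mm and 8.59 degrees, less where a joint would pass 70% of its speed; a pose out of reach is approached as far as the arm can. A call with a number of a shift or a turn outside -1 to 1 is refused whole. A call with a gripper value outside its range is refused whole. The fingers move at their own pace and stop on an object; "newtons" is the grip in N (left out, the last holds). Time passes only in rows, so rows that repeat a pose let the fingers close. It gives the time, the measured TCP pose, the force and the opening at its end, in the units of the state.
- get_state(): the state, without advancing time (a new reading comes with each control period).
- grab_frame(name): name is "scene" or "top"; returns a dict with "img" (384x512x3 uint8, blue, green, red), "fx", "fy", "cx", "cy" (pixels), "T" (4x4, takes a point from camera to world coordinates). Camera axes: x right, y down, z forward; pixel columns grow to the right and rows downward; lengths in m; the calibration is good to about 2 mm. A picture is of the moment at which its call begins. There is no depth.
- job_done(): hands the job in, once; it reports no verdict.
Trained networks look in a picture, given as the dict that the camera call returned (one of the last four; its "shot" number tells which), for a name from the list of things; names that differ only in an ending like _2 or _b are one class to them, and where a whole thing is asked for, a point or a joint stands for the part that bears it (a point fixed in the world has none). Each returns a list of dicts, best first, with "confidence" (0 to 1); they miss things now and then, are a little off and sometimes report something else, mostly with a low value. They report only what shows in the picture. A call takes as long as a camera call. They do not tell look-alikes from the thing itself.
- regions_of(picture, thing): "pixels" (384x512 bool, what is visible of it) and "box" ([left, top, right, bottom] in pixels, round what is visible of it).
The state is a dict: "t": time; "q": joint angles; "qd": joint speeds; "joint_efforts": joint torques, N m; "eef_pos": TCP position; "ee_rot": TCP orientation; "force": force on the tool from outside, world axes, zero at the start; "moment": the same for the moment, N m; "width": finger opening in m.
Only numpy, scipy, OpenCV 4.12 (cv2) and the standard library are available. Lean on these libraries where they do the work, as an engineer would, in place of code of your own. Each camera call takes 0.05 s, during which the arm holds its last target. There are 200 camera calls.

## Working session

There is one attempt and no reset: what is moved stays moved. The work goes in short steps, Python scripts to look and compute and a tool call to move; the robot and the scene stay as the last step left them, time stands still between calls to the robot, and variables do not carry over. Pictures are saved under pics/ and viewed, about 8 in all and at most 12, crops included, and the job is handed in when it is done.

Besides the shell and the picture viewer there is one more tool, called after "Call:" by a JSON object that holds its "name" and its "arguments", one argument or row to a line. drive_tool: Moves the arm, as the interface text tells. Its arguments: {"type":"object","properties":{"rows":{"type":"array"},"newtons":{"type":"number"}},"required":["rows"]}

```bash
mkdir -p pics
cat > h.py <<'E'
import numpy as np, cv2
from station import get_state, grab_frame, job_done, regions_of
def w2p(f,P):
    T=np.linalg.inv(f["T"]); p=np.atleast_2d(P)@T[:3,:3].T+T[:3,3]
    return np.c_[f["fx"]*p[:,0]/p[:,2]+f["cx"], f["fy"]*p[:,1]/p[:,2]+f["cy"]]
def p2w(f,uv,z):
    uv=np.atleast_2d(uv).astype(float); d=np.c_[(uv[:,0]-f["cx"])/f["fx"],(uv[:,1]-f["cy"])/f["fy"],np.ones(len(uv))]@f["T"][:3,:3].T
    o=f["T"][:3,3]; return o+d*((z-o[2])/d[:,2])[:,None]
E
python3 - <<'E'
from h import *
fs={n:grab_frame(n) for n in("top","scene")}
cv2.imwrite("pics/a_top.png",cv2.resize(fs["top"]["img"],(800,600),interpolation=cv2.INTER_CUBIC))
cv2.imwrite("pics/a_scene.png",cv2.resize(fs["scene"]["img"],(800,600),interpolation=cv2.INTER_CUBIC))
for n,f in fs.items():
    print(n,f["T"].round(3).tolist(),f["fx"],f["cx"],f["cy"])
    for o in("tray","container","plate","tumbler","spoon_a","stop_board","ring_mark"):
        try:
            for r in regions_of(f,o):
                ys,xs=np.nonzero(r["pixels"]); c=[xs.mean(),ys.mean()]
                print(o,round(r["confidence"],2),np.round(r["box"]),np.round(c,1),p2w(f,c,.03).round(3)[0,:2],r["pixels"].sum())
        except Exception as e: print(o,e)
s=get_state();print(s["t"],s["eef_pos"],s["ee_rot"],s["force"])
E
```

```text
top [[-0.005, -0.998, 0.07, 0.411], [-1.0, 0.004, -0.009, -0.041], [0.009, -0.07, -0.998, 1.165], [0.0, 0.0, 0.0, 1.0]] 445.9636199373762 253.77959114415012 188.45642334236248
tray 0.94 [126.  63. 372. 235.] [245.  149.1] [ 0.592 -0.03 ] 26478
container 0.82 [195. 140. 224. 182.] [208.8 159.2] [0.566 0.063] 1246
container 0.45 [126.  62. 378. 236.] [244.9 149.2] [ 0.591 -0.03 ] 26557
plate 0.9 [326. 262. 410. 347.] [370.  303.9] [ 0.199 -0.342] 5643
plate 0.77 [384. 175. 433. 220.] [408.6 197. ] [ 0.467 -0.448] 1527
plate 0.76 [278. 149. 340. 207.] [308.  179.7] [ 0.512 -0.191] 2675
tumbler 0.61 [307.  90. 331. 122.] [319.8 104.3] [ 0.708 -0.224] 615
tumbler 0.4 [125.  61. 374. 235.] [245.2 148.9] [ 0.592 -0.03 ] 26747
spoon_a 0.81 [212.  95. 252. 108.] [227.4 103.9] [0.71  0.015] 286
spoon_a 0.73 [203.  81. 247.  96.] [223.9  87.6] [0.753 0.024] 304
ring_mark 0.89 [130.  63. 376. 238.] [244.9 149.2] [ 0.592 -0.03 ] 26452
scene [[-0.3, 0.817, -0.492, 0.948], [0.954, 0.263, -0.144, 0.095], [0.011, -0.513, -0.858, 0.867], [0.0, 0.0, 0.0, 1.0]] 392.4140481008056 256.15754450831423 193.4
[... 206 characters left out ...]
 -0.191] 2608
plate 0.57 [ 88. 137. 135. 177.] [110.7 157.6] [ 0.48  -0.441] 1341
plate 0.55 [150.  68. 222. 126.] [187.   95.3] [ 0.211 -0.338] 3363
tumbler 0.78 [132. 230. 169. 268.] [149.6 249.2] [ 0.684 -0.233] 922
tumbler 0.54 [ 93. 144. 384. 373.] [251.1 255.8] [ 0.628 -0.008] 30710
spoon_a 0.87 [222. 299. 275. 327.] [248.4 314.5] [0.755 0.027] 408
spoon_a 0.79 [220. 276. 273. 311.] [248.9 293.2] [0.712 0.014] 428
stop_board 0.87 [ 91. 143. 384. 375.] [250.9 255.7] [ 0.628 -0.008] 31241
ring_mark 0.88 [ 92. 140. 385. 373.] [251.  255.4] [ 0.628 -0.008] 31255
0.8 [ 0.29222303 -0.60843241  0.22659779] [-1.57085670e+00 -4.26868977e-05  4.47764346e-01] [ 0.36329968 -0.33523402  0.085966  ]
```

View pics/a_top.png

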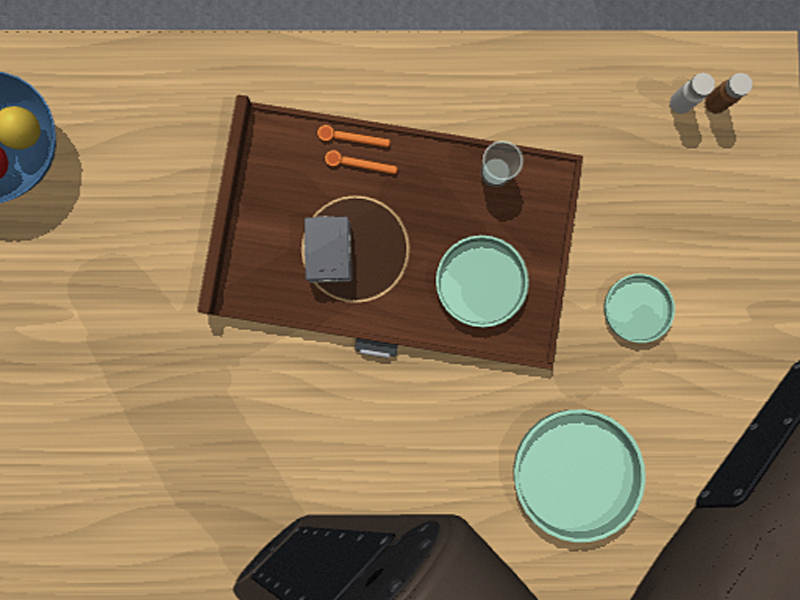

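View pics/a_scene.png

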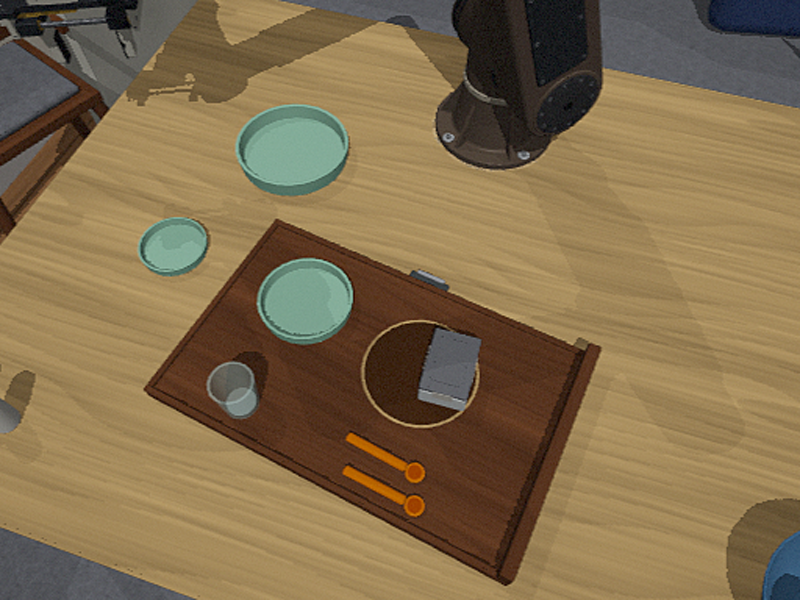

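The three mint plates in the top picture are at (578,475), large, on the table; (640,308), small, on the table; and (482,281), on the tray, middle-sized. The one on the tray matches "middle-sized, right half of the tray". I'll fit silhouettes and check the size and the ring.

```bash
cat >> h.py <<'E'
from scipy.optimize import minimize
def box(x0,x1,y0,y1,z0,z1): return np.array([[x,y,z] for x in(x0,x1) for y in(y0,y1) for z in(z0,z1)],float)
a=np.linspace(0,2*np.pi,40,endpoint=False)
def circ(r,z): return np.c_[r*np.cos(a),r*np.sin(a),0*a+z]
M={"tray":[box(-.18,.18,-.29,.29,0,.026),box(-.18,.18,.27,.29,0,.055)],
"container":[box(-.05,.05,-.035,.035,.02,.071)],
"plate":[np.r_[circ(.072,.02),circ(.075,.045)]],"tumbler":[np.r_[circ(.032,.02),circ(.032,.095)]]}
def place(P,p):
    c,s=np.cos(p[2]),np.sin(p[2]); return np.c_[P[:,0]*c-P[:,1]*s+p[0],P[:,0]*s+P[:,1]*c+p[1],P[:,2]]
def sil(f,name,p,S=4):
    m=np.zeros((384*S,512*S),np.uint8)
    for P in M[name]:
        q=((w2p(f,place(P,p))+.5)*S-.5)
        cv2.fillConvexPoly(m,cv2.convexHull(np.round(q).astype(np.int32)),1)
    return cv2.resize(m.astype(np.float32),(512,384),interpolation=cv2.INTER_AREA)
def fit(views,name,p0):   # views: [(frame,mask)]
    def cost(p):
        c=0
        for f,m in views:
            s=sil(f,name,p); c+=1-np.minimum(s,m).sum()/np.maximum(s,m).sum()
        return c/len(views)
    best=None
    for d in(.01,.004):
        r=minimize(cost,p0,method="Nelder-Mead",options=dict(initial_simplex=np.array([p0]+[np.array(p0)+np.eye(3)[i]*(d,d,.05)[i] for i in range(3)]),xatol=1e-4,fatol=1e-4)); p0=r.x
    return r.x,r.fun
def mask(f,name,near,z=.04,maxd=.06):
    best=None
    for r in regions_of(f,name):
        ys,xs=np.nonzero(r["pixels"]); c=p2w(f,[xs.mean(),ys.mean()],z)[0,:2]; d=np.hypot(*(c-near))
        if d<maxd and (best is None or d<best[0]): best=(d,r["pixels"].astype(np.float32))
    return None if best is None else best[1]
def totray(t,p):
    c,s=np.cos(t[2]),np.sin(t[2]); d=np.array(p[:2])-t[:2]
    return np.array([c*d[0]+s*d[1],-s*d[0]+c*d[1]])
def toworld(t,p): return place(np.array([[p[0],p[1],0]]),t)[0,:2]
E
cat > meas.py <<'E'
from h import *
fs=[grab_frame("top"),grab_frame("scene")]
out={}
for n,g in(("tray",(.6,-.02,-.16)),("container",(.56,.06,-.05)),("plate",(.51,-.19,0)),("tumbler",(.7,-.225,0))):
    v=[(f,mask(f,n,g[:2])) for f in fs]; v=[x for x in v if x[1] is not None]
    for k in ([v]+[[x] for x in v]):
        p,c=fit(k,n,g); print(n,len(k),p.round(4),round(c,3),"tray:",totray(out.get("tray",p),p).round(4))
        out.setdefault(n,p)
t=out["tray"]; np.save("tray.npy",t)
rm=toworld(t,(-.035,.06)); print("ring",rm)
for f in fs: # pale line pixels near ring annulus, refine circle at z=.02
    img=f["img"].astype(int); ys,xs=np.mgrid[:384,:512]; W=p2w(f,np.c_[xs.ravel(),ys.ravel()],.02)[:,:2]
    rr=np.hypot(*(W-rm).T); lum=img.sum(2).ravel(); sat=np.abs(img[:,:,2]-img[:,:,0]).ravel()
    k=(abs(rr-.087)<.012)&(lum>300)&(sat>50)
    q=W[k]; s=np.linalg.lstsq(np.c_[2*q,np.ones(len(q))],(q**2).sum(1),rcond=None)[0]
    print("ring fit",s[:2].round(4),np.sqrt(s[2]+s[0]**2+s[1]**2).round(4),k.sum())
    v=f["img"].copy()
    for n in out:
        for P in M[n]: cv2.polylines(v,[cv2.convexHull(w2p(f,place(P,out[n])).round().astype(np.int32))],1,(0,255,255),1)
    globals().setdefault("vs",[]).append(v[50:250,110:400] if f is fs[0] else v[120:380,80:400])
h=[cv2.resize(v,(395,int(395*v.shape[0]/v.shape[1]))) for v in vs]
H=max(x.shape[0] for x in h); cv2.imwrite("pics/b.png",cv2.hconcat([cv2.copyMakeBorder(x,0,H-x.shape[0],0,0,0) for x in h]))
E
python3 meas.py
```

```text
tray 2 [ 0.592  -0.0475 -0.1655] 0.171 tray: [0. 0.]
tray 1 [ 0.5924 -0.0471 -0.1666] 0.177 tray: [0.0003 0.0005]
tray 1 [ 0.5921 -0.048  -0.1672] 0.166 tray: [ 0.0001 -0.0005]
container 2 [0.5637 0.0596 0.0244] 0.051 tray: [-0.0456  0.101 ]
container 1 [0.5629 0.0592 0.0058] 0.044 tray: [-0.0463  0.1005]
container 1 [0.5633 0.0593 0.0347] 0.055 tray: [-0.0459  0.1006]
plate 2 [ 0.5113 -0.1891 -0.0179] 0.03 tray: [-0.0563 -0.1529]
plate 1 [ 0.5115 -0.1887  0.0131] 0.029 tray: [-0.0562 -0.1525]
plate 1 [ 0.5111 -0.1895  0.03  ] 0.03 tray: [-0.0564 -0.1534]
tumbler 2 [ 0.6961 -0.2175  0.0389] 0.187 tray: [ 0.1306 -0.1505]
tumbler 1 [ 0.6973 -0.2182  0.0295] 0.151 tray: [ 0.132 -0.151]
tumbler 1 [ 0.6929 -0.2225  0.032 ] 0.219 tray: [ 0.1283 -0.156 ]
ring [0.56737261 0.01742186]
ring fit [0.5682 0.017 ] 0.0869 277
ring fit [0.5672 0.0161] 0.087 291
```

View pics/b.png

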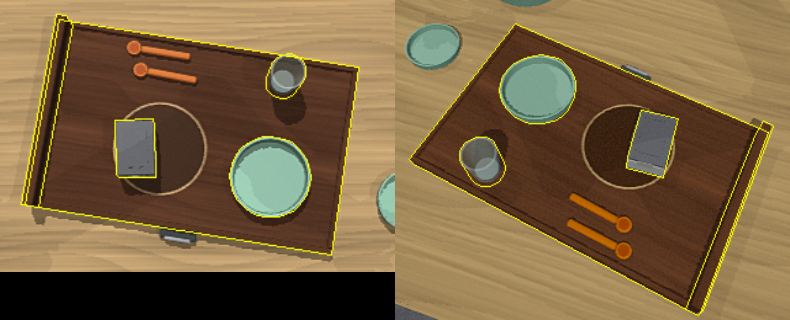

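The overlays fit closely. The tray is at (0.592, -0.0475, -0.166 rad), and two independent circle fits agree on the ring to about 1 mm. The plate on the tray fits a 150 mm diameter, so it is the middle one. Next I'll move to the right of the container, with the jaws along the tray's x axis.

Call:
{"name": "drive_tool", "arguments": {
  "rows": [
    [[0.43,1,0],0.61,0.57],
    [[0.43,1,0],0.61,0.57],
    [[0.43,1,0],0.61,0.57],
    [[0.43,1,0],0.61,0.57],
    [[0.43,1,0],0.61,0.57],
    [[0.43,1,0],0.61,0.57],
    [[0.43,1,0],0.61,0.57],
    [[0.43,1,0],0.61,0.57],
    [[0.43,1,0],0.61,0.57]
  ]
}}

```text
t: 2.2
eef_pos: [0.4216, -0.3079, 0.2269]
ee_rot: [-1.571, 0.0, 1.407]
force: [-0.2, 0.1, -0.3]
width: 0.0496
```

Call:
{"name": "drive_tool", "arguments": {
  "rows": [
    [[0.43,0.97,0],0,0.57],
    [[0.43,0.97,0],0,0.57],
    [[0.43,0.97,0],0,0.57],
    [[0.43,0.97,0],0,0.57],
    [[0.43,0.97,0],0,0.57],
    [[0.43,0.97,0],0,0.57],
    [[0.43,0.97,0],0,0.57],
    [[0.43,0.97,0],0,0.57],
    [[0.43,0.97,0],0,0.57],
    [[0.43,0.97,0],0,0.57]
  ]
}}

```text
t: 3.2
eef_pos: [0.5498, -0.0189, 0.2265]
ee_rot: [-1.57, 0.0, 1.404]
force: [-0.2, -0.8, 0.4]
width: 0.0503
```

Call:
{"name": "drive_tool", "arguments": {
  "rows": [
    [[0,0,-0.15],0,0.57],
    [[0,0,-0.3],0,0.57],
    [[0,0,-0.45],0,0.57],
    [[0,0,-0.55],0,0.57],
    [[0,0,-0.6],0,0.57],
    [[0,0,-0.645],0,0.57],
    [[0,0,-0.645],0,0.57]
  ]
}}

```text
t: 3.9
eef_pos: [0.5486, -0.0192, 0.0315]
ee_rot: [-1.568, 0.001, 1.404]
force: [0.2, -0.3, -0.2]
width: 0.05
```

Call:
{"name": "drive_tool", "arguments": {
  "rows": [
    [[0.0055,0.033,0],0,0.57],
    [[0.011,0.066,0],0,0.57],
    [[0.0165,0.099,0],0,0.57],
    [[0.022,0.132,0],0,0.57],
    [[0.0275,0.1645,0],0,0.57],
    [[0.033,0.197,0],0,0.57],
    [[0.0385,0.23,0],0,0.57],
    [[0.044,0.263,0],0,0.57],
    [[0.0495,0.296,0],0,0.57],
    [[0.055,0.329,0],0,0.57],
    [[0.06,0.36,0],0,0.57],
    [[0.06,0.36,0],0,0.57]
  ]
}}

```text
t: 5.1
eef_pos: [0.5688, 0.0923, 0.033]
ee_rot: [-1.572, -0.001, 1.407]
force: [-0.1, 0.4, 0.6]
width: 0.0499
```

```bash
cat > m2.py <<'E'
from h import *
import sys
t=np.load("tray.npy"); s=get_state()
tcp=s["eef_pos"]; print("t",s["t"],"tcp tray",totray(t,tcp).round(4),"z",tcp[2].round(4),"yaw rel",round(s["ee_rot"][2]-1.5708-t[2],3),"F",np.round(s["force"],1))
fs=[grab_frame("top"),grab_frame("scene")]
g={"container":toworld(t,eval(sys.argv[1])),"plate":toworld(t,eval(sys.argv[2]))}
for n in g:
    for f in fs:
        m=mask(f,n,g[n])
        if m is None: print(n,"none"); continue
        p,c=fit([(f,m)],n,(*g[n],t[2])); print(n,totray(t,p).round(4),"yaw rel",round(p[2]-t[2],3),"cost",round(c,3))
cv2.imwrite(sys.argv[3],cv2.hconcat([cv2.resize(fs[0]["img"][40:260,110:400],(390,296)),cv2.resize(fs[1]["img"][120:380,80:400],(390,296))]))
E
python3 m2.py "(-.046,.19)" "(-.056,-.153)" pics/c.png
```

```text
t 5.1 tcp tray [-0.0459  0.1341] z 0.033 yaw rel 0.002 F [-0.1  0.4  0.6]
container none
container none
plate [-0.0566 -0.1523] yaw rel 0.073 cost 0.05
plate [-0.0561 -0.1527] yaw rel 0.015 cost 0.037
```

View pics/c.png

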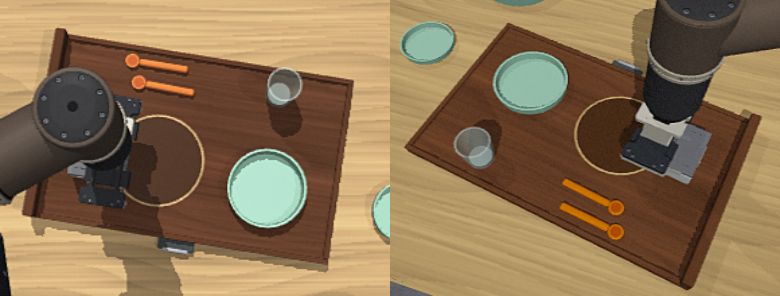

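The container slides squarely in front of the fingers, visible at (690,150) in the scene view. I'll continue towards the board and slow down at the end.

Call:
{"name": "drive_tool", "arguments": {
  "rows": [
    [[0.0055,0.033,0],0,0.57],
    [[0.011,0.066,0],0,0.57],
    [[0.0165,0.099,0],0,0.57],
    [[0.022,0.132,0],0,0.57],
    [[0.025,0.15,0],0,0.57],
    [[0.0275,0.163,0],0,0.57],
    [[0.029,0.171,0],0,0.57],
    [[0.029,0.171,0],0,0.57]
  ]
}}

```text
t: 6.2
eef_pos: [0.5772, 0.1423, 0.0331]
ee_rot: [-1.571, -0.0, 1.406]
force: [0.5, -0.8, 0.4]
width: 0.0499
```

Call:
{"name": "drive_tool", "arguments": {
  "rows": [
    [[0.001,0.006,0],0,0.57],
    [[0.002,0.012,0],0,0.57],
    [[0.003,0.017,0],0,0.57],
    [[0.003,0.017,0],0,0.57]
  ]
}}

```text
t: 6.6
eef_pos: [0.5774, 0.1445, 0.0332]
ee_rot: [-1.57, 0.003, 1.406]
force: [0.4, -12.8, 3.1]
width: 0.0497
```

```bash
python3 m2.py "(-.046,.23)" "(-.056,-.153)" pics/d.png
```

```text
t 6.6 tcp tray [-0.0461  0.187 ] z 0.0332 yaw rel 0.0 F [  0.4 -12.8   3.1]
container [-0.0531  0.2423] yaw rel -0.033 cost 0.91
container [-0.0434  0.2372] yaw rel -0.041 cost 0.46
plate none
plate [-0.0562 -0.1533] yaw rel 0.032 cost 0.023
```

Contact with the board at 12.8 N. I'll back off, lift and check.

Call:
{"name": "drive_tool", "arguments": {
  "rows": [
    [[-0.005,-0.03,0],0,0.57],
    [[-0.015,-0.09,0],0,0.57],
    [[-0.027,-0.164,0],0,0.57],
    [[-0.027,-0.164,0.15],0,0.57],
    [[-0.027,-0.164,0.3],0,1],
    [[-0.027,-0.164,0.45],0,1],
    [[-0.027,-0.3,0.5],0,1],
    [[-0.1,-0.46,0.5],0,1],
    [[-0.15,-0.62,0.5],0,1],
    [[-0.2,-0.78,0.5],0,1],
    [[-0.25,-0.92,0.5],0,1],
    [[-0.25,-0.92,0.5],0,1]
  ]
}}

```text
t: 8.1
eef_pos: [0.5, -0.1334, 0.1832]
ee_rot: [-1.571, -0.0, 1.401]
force: [-0.9, 0.9, 0.3]
width: 0.0875
```

Call:
{"name": "drive_tool", "arguments": {
  "rows": [
    [[-0.05,-0.16,0],-0.062,1],
    [[-0.05,-0.32,0],-0.062,1],
    [[-0.05,-0.48,0],-0.062,1],
    [[-0.05,-0.498,0],-0.062,1],
    [[-0.05,-0.498,0],-0.062,1]
  ]
}}

```text
t: 8.6
eef_pos: [0.4871, -0.2798, 0.1826]
ee_rot: [-1.57, -0.0, 1.305]
force: [-1.2, 0.9, -0.9]
width: 0.0873
```

```bash
python3 m2.py "(-.046,.23)" "(-.056,-.153)" pics/d.png
```

```text
t 8.6 tcp tray [-0.0652 -0.2464] z 0.1826 yaw rel -0.1 F [-1.2  0.9 -0.9]
container [-0.0412  0.235 ] yaw rel -0.014 cost 0.061
container [-0.0426  0.2339] yaw rel -0.001 cost 0.04
plate [-0.0567 -0.1537] yaw rel 0.06 cost 0.845
plate [-0.056  -0.1531] yaw rel -0.003 cost 0.03
```

View pics/d.png

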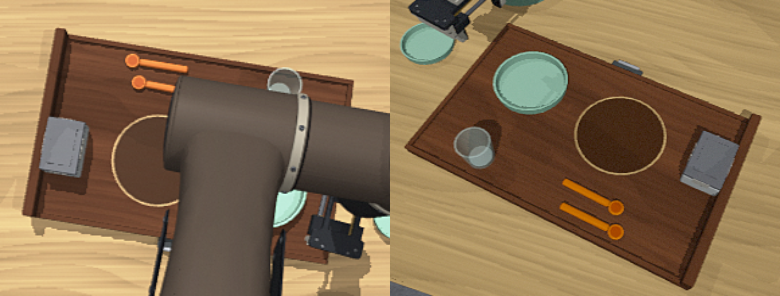

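The container sits against the board (y = 0.2345, flat within 0.015 rad), and the ring shows clear. The plate is untouched, and the tumbler and spoons have not moved. I'll go down behind the plate and push it, cradled between the open fingers.

Call:
{"name": "drive_tool", "arguments": {
  "rows": [
    [[0,0,-0.15],0,1],
    [[0,0,-0.3],0,1],
    [[0,0,-0.4],0,1],
    [[0,0,-0.46],0,1],
    [[0,0,-0.495],0,1],
    [[0,0,-0.495],0,1]
  ]
}}

```text
t: 9.5
eef_pos: [0.4874, -0.2777, 0.0335]
ee_rot: [-1.569, 0.0, 1.31]
force: [0.6, -0.3, 0.2]
width: 0.0876
```

Call:
{"name": "drive_tool", "arguments": {
  "rows": [
    [[0.006,0.02,0],0,1],
    [[0.011,0.042,0],0,1],
    [[0.0174,0.0644,0],0,1],
    [[0.026,0.0966,0],0,1],
    [[0.0347,0.129,0],0,1],
    [[0.0434,0.161,0],0,1],
    [[0.0521,0.193,0],0,1],
    [[0.0608,0.225,0],0,1],
    [[0.0694,0.258,0],0,1],
    [[0.078,0.29,0],0,1],
    [[0.0868,0.322,0],0,1],
    [[0.0868,0.322,0],0,1]
  ]
}}

```text
t: 10.7
eef_pos: [0.5142, -0.1804, 0.0344]
ee_rot: [-1.571, -0.0, 1.31]
force: [0.7, -0.6, -0.3]
width: 0.0879
```

```bash
python3 m2.py "(-.042,.234)" "(-.046,-.07)" pics/e.png
```

```text
t 10.7 tcp tray [-0.0548 -0.1439] z 0.0344 yaw rel -0.096 F [ 0.7 -0.6 -0.3]
container [-0.0408  0.2356] yaw rel 0.008 cost 0.054
container [-0.042   0.2339] yaw rel -0.002 cost 0.067
plate [-0.055 -0.073] yaw rel 0.086 cost 0.861
plate [-0.048  -0.0727] yaw rel 0.006 cost 0.049
```

View pics/e.png

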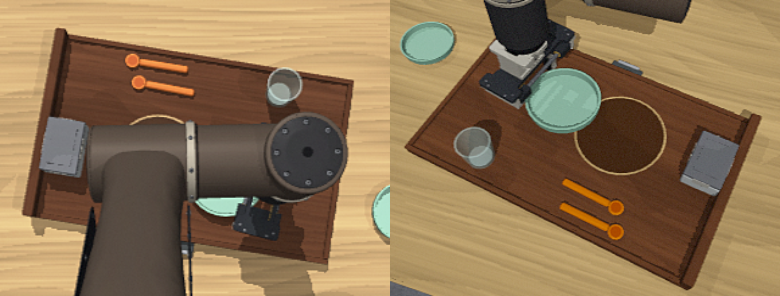

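The plate at (-0.048, -0.073) in the tray frame rides in the cradle and trails the TCP offset as expected. I'll push on and stop about 1 cm short.

Call:
{"name": "drive_tool", "arguments": {
  "rows": [
    [[0.009,0.034,0],0,1],
    [[0.018,0.068,0],0,1],
    [[0.027,0.102,0],0,1],
    [[0.037,0.136,0],0,1],
    [[0.046,0.17,0],0,1],
    [[0.055,0.204,0],0,1],
    [[0.064,0.238,0],0,1],
    [[0.073,0.272,0],0,1],
    [[0.083,0.306,0],0,1],
    [[0.092,0.34,0],0,1],
    [[0.1,0.37,0],0,1],
    [[0.106,0.39,0],0,1]
  ]
}}

```text
t: 12.2
eef_pos: [0.5459, -0.064, 0.0346]
ee_rot: [-1.571, 0.0, 1.309]
force: [-0.4, -0.8, -1.1]
width: 0.0878
```

Call:
{"name": "drive_tool", "arguments": {
  "rows": [
    [[0,0,0],0,1]
  ]
}}

```text
t: 12.3
eef_pos: [0.5462, -0.064, 0.0347]
ee_rot: [-1.571, -0.0, 1.31]
force: [-0.5, 0.8, 0.7]
width: 0.0876
```

```bash
python3 m2.py "(-.042,.234)" "(-.038,.05)" pics/f.png
```

```text
t 12.3 tcp tray [-0.0425 -0.0238] z 0.0347 yaw rel -0.096 F [-0.5  0.8  0.7]
container [-0.0308  0.2376] yaw rel 0.006 cost 0.826
container [-0.044  0.234] yaw rel -0.013 cost 0.068
plate [-0.0369  0.0483] yaw rel 0.061 cost 0.91
plate [-0.0362  0.0467] yaw rel 0.001 cost 0.113
```

Call:
{"name": "drive_tool", "arguments": {
  "rows": [
    [[0.0035,0.014,0],0,1],
    [[0.007,0.028,0],0,1],
    [[0.01,0.04,0],0,1],
    [[0.01,0.04,0],0,1],
    [[0.01,0.04,0],0,1]
  ]
}}

```text
t: 13.1
eef_pos: [0.5488, -0.0525, 0.0346]
ee_rot: [-1.571, -0.0, 1.309]
force: [0.5, -0.2, 0.6]
width: 0.0877
```

Call:
{"name": "drive_tool", "arguments": {
  "rows": [
    [[-0.01,-0.04,0],0,1],
    [[-0.03,-0.12,0],0,1],
    [[-0.05,-0.19,0],0,1],
    [[-0.05,-0.19,0.1],0,1],
    [[-0.05,-0.19,0.25],0,1],
    [[-0.05,-0.19,0.4],0,1],
    [[-0.05,-0.35,0.5],0,1],
    [[-0.1,-0.5,0.5],0,1],
    [[-0.15,-0.65,0.5],0,1],
    [[-0.2,-0.8,0.5],0,1],
    [[-0.25,-0.95,0.5],0,1],
    [[-0.25,-0.98,0.5],0,1]
  ]
}}

```text
t: 14.3
eef_pos: [0.4711, -0.3508, 0.1844]
ee_rot: [-1.57, 0.0, 1.305]
force: [0.2, 1.2, 0.3]
width: 0.0878
```

```bash
python3 m2.py "(-.042,.234)" "(-.036,.06)" pics/f.png
python3 - <<'E'
from h import *
t=np.load("tray.npy")
for n in("top","scene"):
    f=grab_frame(n)
    for r in regions_of(f,"spoon_a")+regions_of(f,"tumbler"):
        ys,xs=np.nonzero(r["pixels"]); print(n,round(r["confidence"],2),xs.mean().round(1),ys.mean().round(1),p2w(f,[xs.mean(),ys.mean()],.03).round(3)[0,:2])
E
```

```text
t 14.3 tcp tray [-0.0693 -0.3191] z 0.1844 yaw rel -0.101 F [0.2 1.2 0.3]
container [-0.0412  0.2349] yaw rel -0.013 cost 0.045
container [-0.0422  0.2337] yaw rel -0.009 cost 0.036
plate [-0.0344  0.0588] yaw rel 0.027 cost 0.024
plate [-0.0342  0.058 ] yaw rel 0.044 cost 0.049
top 0.82 224.1 87.4 [0.753 0.024]
top 0.68 228.1 104.0 [0.709 0.013]
scene 0.92 248.5 292.9 [0.711 0.013]
scene 0.85 248.6 314.7 [0.755 0.028]
scene 0.67 149.8 249.3 [ 0.684 -0.233]
```

View pics/f.png

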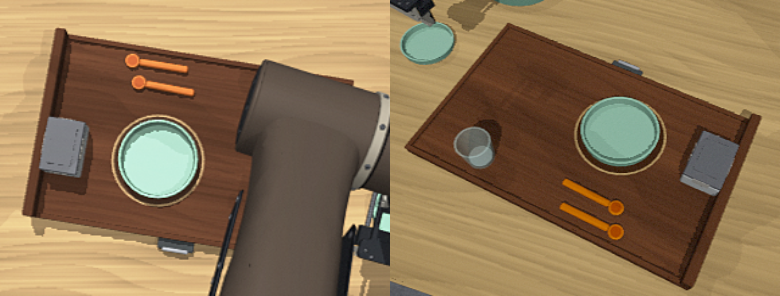

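The plate, at (158,160) in the top crop, sits wholly inside the ring with pale line visible all round, about 1–2 mm off centre. The container is flat on the board, the spoons and tumbler are unmoved, and the robot touches nothing. I'll hand it in.

```bash
python3 -c "from station import job_done; print(job_done())"
```

```text
the job is handed in; nothing more can be done
None
```

The job is done and handed in at about 14.5 s of the 51 s allowed; the hand-in gave no verdict. I pushed the container flat against the stop board (12.8 N contact force), then slid the middle-sized mint plate into the ring between the open fingers.

Last checks, positions in the tray's frame:

| Thing | Measured | Required |
|---|---|---|
| Container position | y ≈ 0.234–0.235 m, x ≈ -0.042 m | y above 0.229 m, x within ±0.13 m |
| Container angle | within 0.013 rad of flat | below 0.08 rad |
| Plate centre | about 1.5–2 mm from the ring's centre | within 11.5 mm |
| Spoons | within about 2 mm of their start | within 20 mm |
| Tumbler | within about 1 mm of its start | within 20 mm |

- **Tumbler:** it was checked from the scene camera only, because the arm hid it from the top camera at the end.
- **Mid-push fits:** some silhouette fits were poor while the arm blocked the view (fit error up to 0.9). I ignored those; the final fits were clean in both views and agreed to about 1 mm.
- **Robot:** it ended clear of everything.

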